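# Socket set back in its bored rack, in order of size

### The arm

A 6-joint arm with a two-finger parallel gripper is mounted at the origin on a cart in front of the work surface, level with it; the furniture and walls round the work are solid. World frame = base frame: x ahead of the robot, y to its left, z up, the work surface at z = 0. Lengths are in m, angles in degrees, forces in N, time in s.
With the tool pointing down it reaches from about 0.35 to 0.8 m from the base axis. Payload 7.3 kg.
Tool frame: the origin (TCP) lies between the finger pads; the fingertips stand 25 mm ahead of it and the grasp point (between the pads) lies 6 mm ahead of it; z points along the fingers, y is the direction in which the jaws open and shut (so a half turn about z gives the same grasp; the last joint's range is limited). The gripper opens to 85 mm and grips with 20 to 120 N. Pads are 22 mm wide; open, the fingers measure 114 mm over their backs; the gripper's body (76 mm by 85 mm) begins 54 mm behind the grasp point. The pads swing forward as they close: fully open they stand 13 mm farther back than shut.
Start: joints at [-73.51, 19.595, 87.324, -0, 73.075, -8.365], TCP at [0.221, -0.476, 0.256] pointing down, gripper open.
Joint ranges: [-145.02, 145.02], [-44.19, 115.74], [2.07, 154.8], [-57.11, 237.11], [16.16, 152.29], [-177.93, 177.93]. Speed limits (degrees/s): [147.25, 147.25, 180, 180, 180, 180].

### API

Orientations are given as a 3x3 rotation matrix whose columns are the frame's x, y, z axes.
In Python, from cell import manip gives the robot as it stands.
- The arm moves only by the tool apply_moves, never from a script. Its argument "commands" is a list of rows, each an object of numbers: "fingers": the finger opening in m, from 0 to 0.0854; "dx", "dy", "dz": the shift along the tool's x, y, z in m; "wx", "wy", "wz": the turn, a rotation vector about the tool's x, y, z in degrees. A call has 1 to 5 rows; each row is the pose to reach, as a shift and turn from the pose commanded when the call began, along the tool's axes at that moment; what a row does not reach only later rows make up. A row lasts 1/8 s, in which the tool goes at most 62.5 mm and 10.7 degrees, less where a joint would pass 70% of its speed; a pose out of reach is approached as far as the arm can. A call with a gripper value outside its range is refused whole. The fingers move at their own pace and stop on an object; the grip force is fixed at half the most. Time passes only in rows, so rows that repeat a pose let the fingers close. It gives the time, the measured TCP pose, the force and the opening at its end, in the units of the state.
- manip.observe(): the state, without advancing time (a new reading comes with each control period).
- manip.snapshot(name): name is "scene" or "top" or "wrist"; returns the picture (480x640x3 uint8, blue, green, red); there is no depth.
- manip.get_calibration(name): a dict with "K" (3x3 intrinsics, pixels), "extrinsics" (4x4, takes a point from world to camera coordinates). Camera axes: x right, y down, z forward; pixel columns grow to the right and rows downward; lengths in m; the calibration is good to about 2 mm. A picture is of the moment at which its call begins: read the wrist's pose just before it. get_calibration takes no time and is no camera call; for the wrist camera it gives the pose at the moment of the call.
- manip.finish_job(): hands the job in, once; it reports no verdict.
The state is a dict: "time": time; "joint_pos": joint angles; "joint_velocities": joint speeds; "effort": joint torques, N m; "tool_pos": TCP position; "orientation": TCP orientation; "force": force on the tool from outside, world axes, zero at the start; "moment": the same for the moment, N m; "finger_gap": opening from 0.0 (shut) to 1.0 (fully open).
Only numpy, scipy, OpenCV 4.12 (cv2) and the standard library are available. Lean on these libraries where they do the work, as an engineer would, in place of code of your own. Each camera call takes 0.05 s, during which the arm holds its last target. There are 200 camera calls.

### The job

Put the set of four sockets away in the wooden rack in order of size, each one upright, hexagon mouth up, and fully down in the pocket bored for it: smallest socket in the smallest pocket, and so on up to the largest. Somebody has dropped one of the smaller sockets into the largest pocket by mistake, so that one has to come out and go where it belongs before the largest can go home.

Things in the scene. Friction and masses are not known exactly. Their poses are not given: they have to be found in the camera images.
- socket_1: Smallest socket of four: a plain round steel hexagon socket standing upright, hexagon mouth up, 22 mm in diameter and 56 mm tall, about 90 g; grasp it round the outside, its inside counts as solid. Origin: centre of its underside; z along its axis, up.
- socket_2: Second smallest socket of four: a plain round steel hexagon socket standing upright, hexagon mouth up, 31 mm in diameter and 62 mm tall, about 170 g; grasp it round the outside, its inside counts as solid. Origin: centre of its underside; z along its axis, up.
- socket_3: Second largest socket of four: a plain round steel hexagon socket standing upright, hexagon mouth up, 40 mm in diameter and 68 mm tall, about 290 g; grasp it round the outside, its inside counts as solid. Origin: centre of its underside; z along its axis, up.
- socket_4: Largest socket of four: a plain round steel hexagon socket standing upright, hexagon mouth up, 49 mm in diameter and 74 mm tall, about 420 g; grasp it round the outside, its inside counts as solid. Origin: centre of its underside; z along its axis, up.
- pocket_1: Smallest of the rack's four bored pockets: a round hole 29 mm in diameter right through the 24 mm high board, so that a socket in it stands on the bench top; its mouth is countersunk by 4.5 mm at 45 degrees. Origin: on the hole's axis at the bench top; z up, x along the row of pockets towards the largest.
- pocket_2: Second smallest of the rack's four bored pockets: a round hole 38 mm in diameter right through the 24 mm high board, so that a socket in it stands on the bench top; its mouth is countersunk by 4.5 mm at 45 degrees. Origin: on the hole's axis at the bench top; z up, x along the row of pockets towards the largest.
- pocket_3: Second largest of the rack's four bored pockets: a round hole 47 mm in diameter right through the 24 mm high board, so that a socket in it stands on the bench top; its mouth is countersunk by 4.5 mm at 45 degrees. Origin: on the hole's axis at the bench top; z up, x along the row of pockets towards the largest.
- pocket_4: Largest of the rack's four bored pockets: a round hole 56 mm in diameter right through the 24 mm high board, so that a socket in it stands on the bench top; its mouth is countersunk by 4.5 mm at 45 degrees. Origin: on the hole's axis at the bench top; z up, x along the row of pockets towards the largest.
- rack: Socket rack: pale wooden board with darker edging, 256 x 90 mm, 24 mm high (edging 25), fixed to the bench, four pockets in a row from small to large. Origin: centre of its underside; x along the row towards the largest pocket, z up; pocket axes at x = -97, -45, 15, 84 mm, y = 0. A thin steel sheet covers the right end of the bench, clear of the rack: a socket on it stands 2 mm higher.
Not all that is in view belongs to the job. Leave any blue or turquoise look-alike of the socket_3 alone.

How it is judged:
By the outcome, as a careful person would: the job done as asked, in the order asked, and still so for the second after the job is handed in, with the robot touching nothing.
It also fails if it takes over 88 s, if anything falls off the work surface, if the arm or the gripper's body presses on something with over 40 N, if the wrist force passes 120 N, or if a joint passes its speed limit or range.

## Working session

There is one attempt and no reset: what is moved stays moved. The work goes in short steps, Python scripts to look and compute and a tool call to move; the robot and the scene stay as the last step left them, time stands still between calls to the robot, and variables do not carry over. Pictures are saved under pics/ and viewed, about 12 in all and at most 16, crops included, and the job is handed in when it is done.

Besides the shell and the picture viewer there is one more tool, called by a JSON object that holds its "api" and its "payload", one argument or row to a line. apply_moves: Moves the arm, as the interface text tells. Its arguments: {"type":"object","properties":{"commands":{"type":"array"}},"required":["commands"]}

```bash
ls; mkdir -p pics
python3 - <<'E'
from cell import manip
import cv2, numpy as np
np.set_printoptions(precision=4,suppress=True)
print(manip.observe())
for n in("scene","top"):
    cv2.imwrite(f"pics/{n}0.png",manip.snapshot(n)); c=manip.get_calibration(n); print(n,c)
print(manip.get_calibration("wrist"))
E
```

```text
pics
{'time': 0.0, 'joint_pos': array([-73.5114,  19.6365,  87.3781,  -0.0007,  73.0749,  -8.3646]), 'joint_velocities': array([ 0.0417,  0.0552, -0.0952, -0.1013,  0.0838, -0.0334]), 'effort': array([ -0.0003, -43.3688, -24.6011,  -0.0002,   0.0079,   0.    ]), 'tool_pos': array([ 0.2206, -0.476 ,  0.2556]), 'orientation': array([[ 0.9074,  0.4203, -0.0005],
       [ 0.4203, -0.9074,  0.0015],
       [ 0.0002, -0.0015, -1.    ]]), 'force': array([0.0405, 0.0367, 0.3219]), 'moment': array([ 0.0143, -0.0068, -0.0123]), 'finger_gap': 1.0072738752193742}
scene {'K': array([[591.5554,   0.    , 314.7318],
       [  0.    , 591.5554, 239.2113],
       [  0.    ,   0.    ,   1.    ]]), 'extrinsics': array([[-0.7018, -0.7124,  0.0004,  0.3393],
       [-0.4377,  0.4307, -0.7892,  0.3131],
       [ 0.5621, -0.554 , -0.6141,  0.8375],
       [ 0.    ,  0.    ,  0.    ,  1.    ]])}
top {'K': array([[456.9892,   0.    , 324.6026],
       [  0.    , 456.9892, 235.7666],
       [  0.    ,   0.    ,   1.    ]]), 'extrinsics': array([[ 0.0021, -0.9998,  0.0185, -0.1007],
       [-0.9891, -0.0048, -0.147 ,  0.5658],
       [ 0.147 , -0.018 , -0.989 ,  0.8518],
       [ 0.    ,  0.    ,  0.    ,  1.    ]])}
{'K': array([[332.8286,   0.    , 321.0524],
       [  0.    , 332.8286, 238.5396],
       [  0.    ,   0.    ,   1.    ]]), 'extrinsics': array([[ 0.4199, -0.9076, -0.0004, -0.5234],
       [-0.8764, -0.4056,  0.2596, -0.0336],
       [-0.2357, -0.1087, -0.9657,  0.3775],
       [ 0.    ,  0.    ,  0.    ,  1.    ]])}
```

View pics/top0.png

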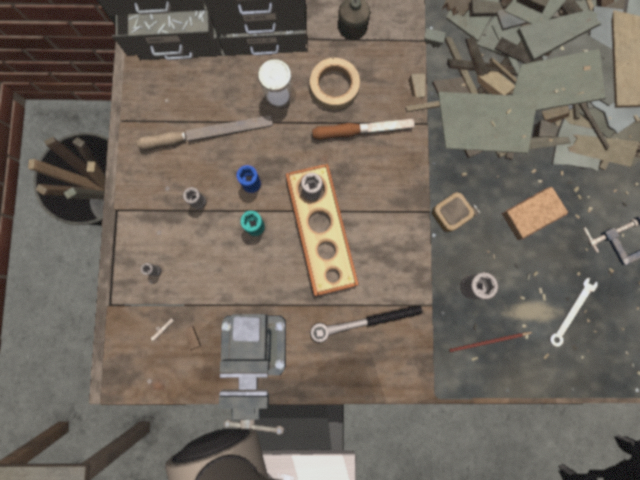

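View pics/scene0.png

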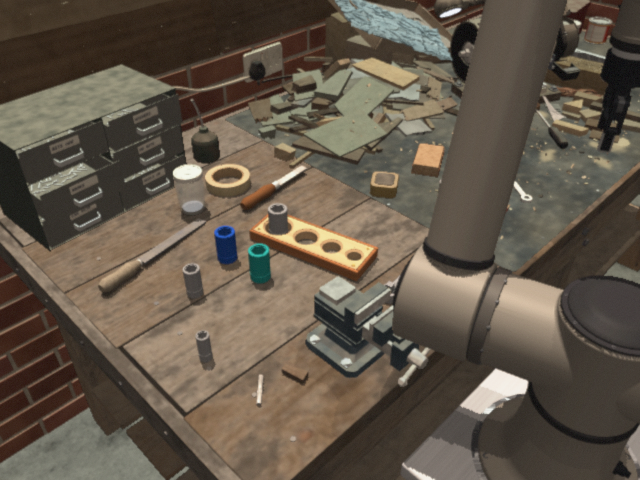

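Top view shows these candidates: grey sockets at (149,269) small, (192,197) medium, (312,185) sitting in the largest pocket, and (484,285) largest, on the sheet. The look-alikes to leave are blue (248,178) and turquoise (251,222). Other round things are the tape ring (334,83), the jar (275,75) and the ratchet head (320,333). Rack pockets run from (333,275), the smallest, to (312,185), the largest. Next I measure and crop to check these choices.

```bash
cat > h.py <<'E'
from cell import manip
import cv2, numpy as np
np.set_printoptions(precision=4,suppress=True)
def ray(c,uv):
    R=c["extrinsics"][:3,:3];t=c["extrinsics"][:3,3]
    d=R.T@np.linalg.solve(c["K"],[uv[0],uv[1],1.]); return -R.T@t,d/np.linalg.norm(d)
def plane(c,uv,z):
    o,d=ray(c,uv); return o+d*(z-o[2])/d[2]
def proj(c,p):
    q=c["K"]@(c["extrinsics"][:3,:3]@np.asarray(p)+c["extrinsics"][:3,3]); return q[:2]/q[2]
def tri(r1,r2):
    (a,d),(b,e)=r1,r2
    s=np.linalg.lstsq(np.c_[d,-e],b-a,rcond=None)[0]
    p,q=a+d*s[0],b+e*s[1]; return (p+q)/2,np.linalg.norm(p-q)
def totool(p):  # world displacement from TCP in tool axes
    s=manip.observe(); return s["orientation"].T@(np.asarray(p)-s["tool_pos"])
E
python3 - <<'E'
from h import *
im=cv2.imread("pics/top0.png"); sc=cv2.imread("pics/scene0.png")
def crop(im,u,v,r,s): return cv2.resize(im[v-r:v+r,u-r:u+r],(s,s),interpolation=cv2.INTER_CUBIC)
T=[crop(im,*p,24,260) for p in((149,269),(192,197),(312,185))]
B=[crop(im,484,285,24,260)]+[crop(sc,*p,32,260) for p in((204,345),(192,280))]
cv2.imwrite("pics/c1.png",np.vstack([np.hstack(T),np.hstack(B)]))
ct=manip.get_calibration("top")
# board mask
hsv=cv2.cvtColor(im,cv2.COLOR_BGR2HSV)
m=cv2.inRange(hsv,(8,60,130),(32,255,255)); m[:160]=0;m[300:]=0;m[:,:280]=0;m[:,365:]=0
cs,h=cv2.findContours(m,cv2.RETR_CCOMP,cv2.CHAIN_APPROX_NONE)
k=max(range(len(cs)),key=lambda i:cv2.contourArea(cs[i]))
P=np.array([plane(ct,p[0],.025)[:2] for p in cs[k]])*1000
print(cv2.minAreaRect(P.astype(np.float32)))
for i,c in enumerate(cs):
    if h[0][i][3]==k and cv2.contourArea(c)>30:
        e=cv2.fitEllipse(c); print(e, plane(ct,e[0],.022))
for n,p,z in(("s1",(149,269),.056),("s2",(192,197),.062),("s3",(312,183),.068),("s4",(484,285),.076)): print(n,plane(ct,p,z))
E
```

```text
((589.5054931640625, -97.7999496459961), (272.0950927734375, 165.68397521972656), 0.46173539757728577)
((334.1012268066406, 273.2491455078125), (9.509733200073242, 13.295329093933105), 131.29588317871094) [ 0.4943 -0.1181  0.022 ]
((326.81353759765625, 248.95103454589844), (16.93838119506836, 17.610515594482422), 144.44064331054688) [ 0.5426 -0.1036  0.022 ]
((319.9166564941406, 220.06141662597656), (20.147581100463867, 22.365657806396484), 131.27633666992188) [ 0.6011 -0.0896  0.022 ]
((311.16754150390625, 187.326416015625), (25.93208122253418, 31.313039779663086), 9.632567405700684) [ 0.6687 -0.0716  0.022 ]
s1 [0.4989 0.234  0.056 ]
s2 [0.6376 0.1576 0.062 ]
s3 [ 0.6654 -0.0737  0.068 ]
s4 [ 0.4697 -0.3959  0.076 ]
```

View pics/c1.png

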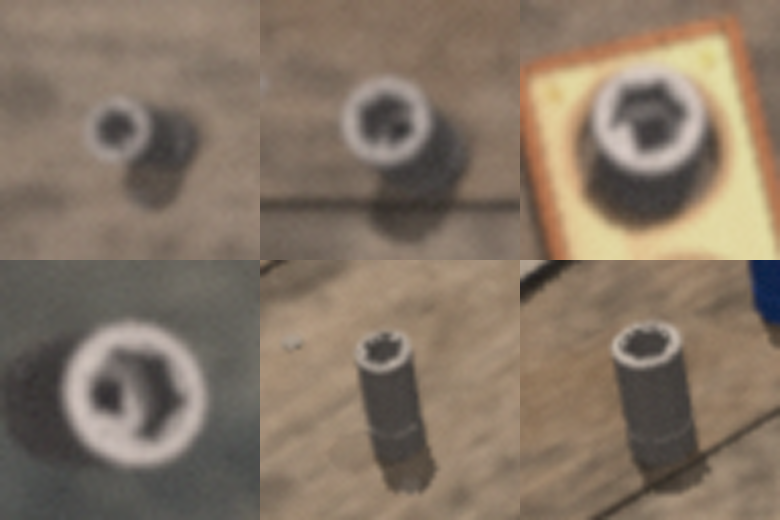

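Ring diameters order as expected: (149,269) is socket_1, (192,197) is socket_2, the one in the pocket is socket_3, and the one on the sheet at (485,286) is socket_4. Rack yaw is about 15° and the outer pocket spacing measures 180.5 mm (181 given). Now I go up, looking at socket_4 on the way.

{"api": "apply_moves", "payload": {
  "commands": [
    {"dx": 0.06, "dy": 0.006, "dz": 0.01, "wz": 9.9},
    {"dx": 0.12, "dy": 0.012, "dz": 0.02, "wz": 9.9},
    {"dx": 0.18, "dy": 0.018, "dz": 0.03, "wz": 9.9},
    {"dx": 0.235, "dy": 0.024, "dz": 0.04, "wz": 9.9},
    {"dx": 0.263, "dy": 0.027, "dz": 0.05, "wz": 9.9}
  ]
}}

```text
$.commands[0]: bad value
```

Run:
```python
from h import *
s=manip.observe();print(s["time"],s["tool_pos"],s["orientation"],s["joint_pos"],s["force"])
cv2.imwrite("pics/w1.png",manip.snapshot("wrist"))
c=manip.get_calibration("wrist"); np.savez("w1.npz",**c)
print(proj(c,[.469,-.397,.076]),s["orientation"].T@(ray(c,(0,0))[0]-s["tool_pos"]))
```

```text
0.1 [ 0.2206 -0.476   0.2557] [[ 0.9074  0.4203 -0.0004]
 [ 0.4203 -0.9074  0.0013]
 [ 0.0002 -0.0014 -1.    ]] [-73.5082  19.6321  87.3693   0.0016  73.0781  -8.3649] [-0.0583 -0.0685  0.2417]
[ 368.4317 -132.3658] [ 0.0652 -0.0012 -0.1175]
```

View pics/w1.png

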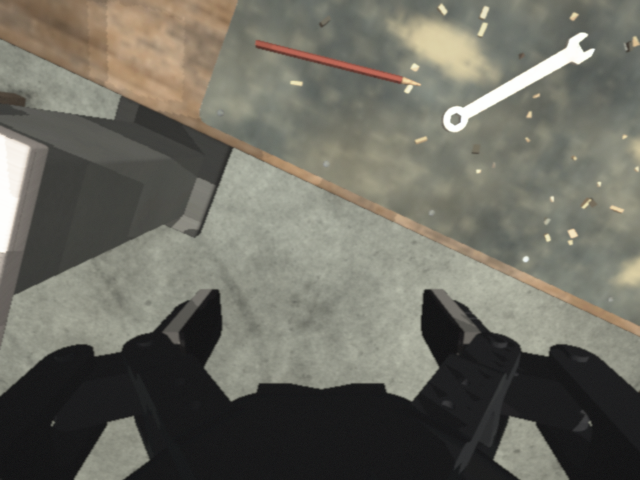

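The move was refused, so the arm has not moved. The picture shows the start view: fingers at the bottom, tool +x up in the image. I'll supply all the fields.

{"api": "apply_moves", "payload": {
  "commands": [
    {"fingers": 0.085, "dx": 0.05, "dy": 0.005, "dz": 0.01, "wx": 0, "wy": 0, "wz": 9.9},
    {"fingers": 0.085, "dx": 0.1, "dy": 0.01, "dz": 0.02, "wx": 0, "wy": 0, "wz": 9.9},
    {"fingers": 0.085, "dx": 0.15, "dy": 0.015, "dz": 0.03, "wx": 0, "wy": 0, "wz": 9.9},
    {"fingers": 0.085, "dx": 0.18, "dy": 0.025, "dz": 0.05, "wx": 0, "wy": 0, "wz": 9.9},
    {"fingers": 0.085, "dx": 0.2, "dy": 0.025, "dz": 0.05, "wx": 0, "wy": 0, "wz": 9.9}
  ]
}}

```text
time: 0.78
tool_pos: [0.4134, -0.4137, 0.2045]
orientation: [[0.966, 0.259, -0.002], [0.259, -0.966, 0.003], [-0.002, -0.004, -1.0]]
force: [0.9, -0.5, -0.7]
finger_gap: 0.992
```

```bash
cat > look.py <<'E'
from h import *
import sys
def look(name,pts=()):
    s=manip.observe(); im=manip.snapshot("wrist"); c=manip.get_calibration("wrist")
    cv2.imwrite(f"pics/{name}.png",im); np.savez(f"{name}.npz",**c)
    print(round(s["time"],2),"tcp",s["tool_pos"],"R",s["orientation"].round(3).tolist(),"q",s["joint_pos"].round(1),"F",s["force"].round(1),"gap",round(s["finger_gap"],3))
    for p in pts: print("expect",p,proj(c,p).round(1))
    return im,c
if __name__=="__main__":
    look(sys.argv[1],[list(map(float,a.split(","))) for a in sys.argv[2:]])
E
python3 look.py w2 .469,-.397,.076
```

```text
0.78 tcp [ 0.4134 -0.4137  0.2045] R [[0.966, 0.259, -0.002], [0.259, -0.966, 0.003], [-0.002, -0.004, -1.0]] q [-52.5  28.4  81.8  -0.   70.   22.5] F [ 0.9 -0.5 -0.7] gap 0.992
expect [0.469, -0.397, 0.076] [320.6 161.7]
```

```bash
cat > rim.py <<'E'
from h import *
def rim(im,c,exp,z,r=45,vmin=150,smax=60):
    u,v=int(exp[0]),int(exp[1]); hsv=cv2.cvtColor(im,cv2.COLOR_BGR2HSV)
    m=cv2.inRange(hsv,(0,0,vmin),(180,smax,255)); k=np.zeros_like(m); cv2.circle(k,(u,v),r,255,-1); m&=k
    cs,_=cv2.findContours(m,cv2.RETR_EXTERNAL,cv2.CHAIN_APPROX_NONE)
    if not cs: return None
    h=cv2.convexHull(max(cs,key=cv2.contourArea))
    e=cv2.fitEllipse(h); P=np.array([plane(c,q[0],z)[:2] for q in h])
    cc,rr=cv2.minEnclosingCircle((P*1000).astype(np.float32))
    cv2.ellipse(im,e,(0,255,0),1)
    print("rim px",np.round(e[0],1),np.round(e[1],1),"xy@z",plane(c,e[0],z)[:2],"dia mm",round(2*rr,1)); return e[0]
E
python3 - <<'E'
from rim import *
im=cv2.imread("pics/w2.png");c=np.load("w2.npz")
e=rim(im,c,(320,161),.076,60)
t=cv2.imread("pics/top0.png");ct=manip.get_calibration("top")
f=rim(t,ct,(485,286),.076,20)
print(tri(ray(c,e),ray(ct,f)))
cv2.imwrite("pics/w2o.png",np.hstack([im[60:280,200:440],cv2.resize(t[260:310,460:510],(220,220))]))
E
```

```text
rim px [320.8 157.6] [67.8 69.6] xy@z [ 0.4718 -0.3964] dia mm 49.5
rim px [484.5 285.3] [24.7 26.1] xy@z [ 0.4692 -0.3968] dia mm 48.0
(array([ 0.4705, -0.3967,  0.0758]), np.float64(0.0026314395413860755))
```

View pics/w2o.png

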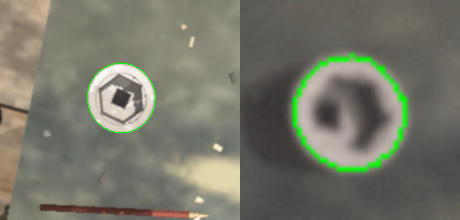

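Left crop: wrist view, socket_4 rim fitted at (321,158) with 49.5 mm diameter and top at z=0.076. It is socket_4 on the sheet. Next, to socket_3 and the rack.

{"api": "apply_moves", "payload": {
  "commands": [
    {"fingers": 0.085, "dx": 0.04, "dy": -0.038, "dz": 0, "wx": 0, "wy": 0, "wz": 0},
    {"fingers": 0.085, "dx": 0.08, "dy": -0.077, "dz": 0, "wx": 0, "wy": 0, "wz": 0},
    {"fingers": 0.085, "dx": 0.12, "dy": -0.116, "dz": 0, "wx": 0, "wy": 0, "wz": 0},
    {"fingers": 0.085, "dx": 0.16, "dy": -0.155, "dz": 0, "wx": 0, "wy": 0, "wz": 0},
    {"fingers": 0.085, "dx": 0.2, "dy": -0.194, "dz": 0, "wx": 0, "wy": 0, "wz": 0}
  ]
}}

```text
time: 1.45
tool_pos: [0.5561, -0.1753, 0.2076]
orientation: [[0.966, 0.257, 0.001], [0.257, -0.966, -0.001], [0.001, 0.001, -1.0]]
force: [0.9, -0.8, 0.6]
finger_gap: 0.996
```

{"api": "apply_moves", "payload": {
  "commands": [
    {"fingers": 0.085, "dx": 0.025, "dy": -0.035, "dz": 0, "wx": 0, "wy": 0, "wz": 0},
    {"fingers": 0.085, "dx": 0.05, "dy": -0.07, "dz": 0, "wx": 0, "wy": 0, "wz": 0},
    {"fingers": 0.085, "dx": 0.05, "dy": -0.07, "dz": 0, "wx": 0, "wy": 0, "wz": 0}
  ]
}}

```text
time: 1.82
tool_pos: [0.5865, -0.0936, 0.2073]
orientation: [[0.965, 0.261, 0.001], [0.261, -0.965, -0.0], [0.001, 0.001, -1.0]]
force: [0.1, -0.4, 0.8]
finger_gap: 0.996
```

Run:
```python
from look import *; from rim import *
im,c=look("w3",[[.665,-.0735,.068],[.601,-.0896,.024],[.5426,-.1036,.024],[.4943,-.118,.024]])
e=rim(im,c,proj(c,[.665,-.0735,.068]),.068,60)
t=cv2.imread("pics/top0.png");ct=manip.get_calibration("top")
f=rim(t,ct,(311.6,182.8),.068,14,165)
print(tri(ray(c,e),ray(ct,f)))
cv2.imwrite("pics/w3o.png",im)
```

```text
1.82 tcp [ 0.5865 -0.0936  0.2073] R [[0.965, 0.261, 0.001], [0.261, -0.965, -0.0], [0.001, 0.001, -1.0]] q [-16.5  29.1  80.3   0.   70.6  58.4] F [ 0.1 -0.4  0.8] gap 0.996
expect [0.665, -0.0735, 0.068] [321.6 125.4]
expect [0.601, -0.0896, 0.024] [320.3 205.1]
expect [0.5426, -0.1036, 0.024] [318.6 267.3]
expect [0.4943, -0.118, 0.024] [320.1 315. ]
rim px [323.  122.3] [54.3 56.2] xy@z [ 0.6673 -0.0739] dia mm 40.0
rim px [311.4 181.8] [19.5 19.9] xy@z [ 0.6677 -0.0726] dia mm 39.3
(array([ 0.6672, -0.0733,  0.0699]), np.float64(0.0013558935890083295))
```

View pics/w3o.png

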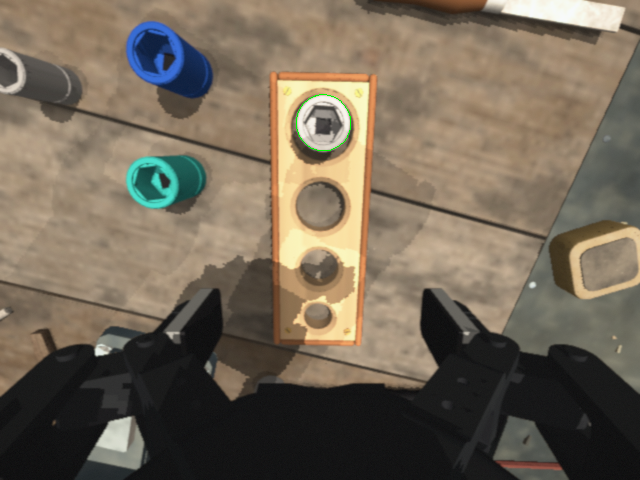

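The socket in the largest pocket, (323,122), measures 40 mm with its top at 0.070, so it is socket_3. Pockets 3, 2 and 1 are at (320,205), (319,267) and (318,315). Blue (155,55) and turquoise (155,180) are clear of the rack.

Run:
```python
from h import *
im=cv2.imread("pics/w3.png");c=np.load("w3.npz");t=cv2.imread("pics/top0.png");ct=manip.get_calibration("top")
Q=np.array([plane(c,p,.025)[:2] for p in((272,73),(377,75),(361,345),(275,344))])
print("corners",Q*1000,"sides",[np.linalg.norm(Q[i]-Q[i-1]).round(4) for i in range(4)])
ce=Q.mean(0);d=(Q[0]+Q[1]-Q[2]-Q[3]);d/=np.linalg.norm(d);print("centre",ce,"yaw",np.degrees(np.arctan2(d[1],d[0])))
for i,x in enumerate((-.097,-.045,.015,.084)): print("pocket",i+1,ce+d*x)
for a,b in(((320,205),(319.7,220.2)),((319,267),(326.8,248.9))): print(plane(c,a,.024),plane(ct,b,.024),tri(ray(c,a),ray(ct,b)))
print("to s3",totool([.6672,-.0737,.056]))
```

```text
corners [[ 696.6642  -22.8787]
 [ 717.6564 -106.7329]
 [ 472.9673 -166.8901]
 [ 451.4623  -81.9143]] sides [np.float64(0.2522), np.float64(0.0864), np.float64(0.252), np.float64(0.0877)]
centre [ 0.5847 -0.0946] yaw 13.67463189510222
pocket 1 [ 0.4904 -0.1175]
pocket 2 [ 0.541  -0.1052]
pocket 3 [ 0.5993 -0.0911]
pocket 4 [ 0.6663 -0.0747]
[ 0.601  -0.0893  0.024 ] [ 0.6005 -0.0892  0.024 ] (array([ 0.6008, -0.0893,  0.0224]), np.float64(0.00021158236676183556))
[ 0.543  -0.1039  0.024 ] [ 0.5425 -0.1035  0.024 ] (array([ 0.5426, -0.1037,  0.0231]), np.float64(0.00041921944725657756))
to s3 [0.0839 0.0002 0.1512]
```

{"api": "apply_moves", "payload": {
  "commands": [
    {"fingers": 0.085, "dx": 0.045, "dy": 0, "dz": 0, "wx": 0, "wy": 0, "wz": 0},
    {"fingers": 0.085, "dx": 0.084, "dy": 0, "dz": 0.02, "wx": 0, "wy": 0, "wz": 0},
    {"fingers": 0.085, "dx": 0.084, "dy": 0, "dz": 0.07, "wx": 0, "wy": 0, "wz": 0},
    {"fingers": 0.085, "dx": 0.084, "dy": 0, "dz": 0.12, "wx": 0, "wy": 0, "wz": 0},
    {"fingers": 0.085, "dx": 0.084, "dy": 0, "dz": 0.152, "wx": 0, "wy": 0, "wz": 0}
  ]
}}

```text
time: 2.5
tool_pos: [0.6657, -0.0759, 0.0521]
orientation: [[0.967, 0.256, -0.003], [0.256, -0.967, 0.0], [-0.003, -0.001, -1.0]]
force: [0.1, 0.1, 0.4]
finger_gap: 0.995
```

{"api": "apply_moves", "payload": {
  "commands": [
    {"fingers": 0.085, "dx": 0, "dy": 0, "dz": 0, "wx": 0, "wy": 0, "wz": 0},
    {"fingers": 0.02, "dx": 0, "dy": 0, "dz": 0, "wx": 0, "wy": 0, "wz": 0},
    {"fingers": 0.02, "dx": 0, "dy": 0, "dz": 0, "wx": 0, "wy": 0, "wz": 0},
    {"fingers": 0.02, "dx": 0, "dy": 0, "dz": 0, "wx": 0, "wy": 0, "wz": 0},
    {"fingers": 0.02, "dx": 0, "dy": 0, "dz": 0, "wx": 0, "wy": 0, "wz": 0}
  ]
}}

```text
time: 3.12
tool_pos: [0.6681, -0.0741, 0.0565]
orientation: [[0.966, 0.258, 0.003], [0.258, -0.966, -0.001], [0.003, 0.002, -1.0]]
force: [-2.2, -0.3, 6.6]
finger_gap: 0.451
```

{"api": "apply_moves", "payload": {
  "commands": [
    {"fingers": 0.02, "dx": 0, "dy": 0, "dz": -0.03, "wx": 0, "wy": 0, "wz": 0},
    {"fingers": 0.02, "dx": 0, "dy": 0, "dz": -0.06, "wx": 0, "wy": 0, "wz": 0},
    {"fingers": 0.02, "dx": -0.03, "dy": 0, "dz": -0.06, "wx": 0, "wy": 0, "wz": 0},
    {"fingers": 0.02, "dx": -0.068, "dy": -0.002, "dz": -0.06, "wx": 0, "wy": 0, "wz": 0},
    {"fingers": 0.02, "dx": -0.068, "dy": -0.002, "dz": -0.06, "wx": 0, "wy": 0, "wz": 0}
  ]
}}

```text
time: 3.75
tool_pos: [0.5984, -0.0895, 0.1143]
orientation: [[0.966, 0.257, -0.003], [0.257, -0.966, 0.001], [-0.003, -0.001, -1.0]]
force: [0.2, 0.2, -2.1]
finger_gap: 0.454
```

Run:
```python
from look import *; from rim import *
im,c=look("w4",[[.6005,-.0895,.128],[.6005,-.0895,.024],[.667,-.0735,.024]])
cv2.imwrite("pics/s4.png",manip.snapshot("scene")[150:300,220:420])
a=cv2.resize(cv2.imread("pics/s4.png"),(400,300)); b=cv2.resize(im,(400,300))
cv2.imwrite("pics/w4o.png",np.hstack([b,a]))
```

```text
3.75 tcp [ 0.5984 -0.0895  0.1143] R [[0.966, 0.257, -0.003], [0.257, -0.966, 0.001], [-0.003, -0.001, -1.0]] q [-15.7  35.8  84.3  -0.   60.1  59.4] F [ 0.2  0.2 -2.1] gap 0.454
expect [0.6005, -0.0895, 0.128] [324.4 339.5]
expect [0.6005, -0.0895, 0.024] [322.7 251.7]
expect [0.667, -0.0735, 0.024] [325.5 143. ]
```

View pics/w4o.png

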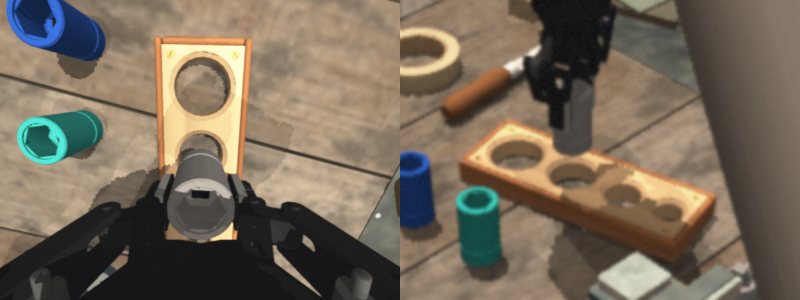

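Socket_3 hangs upright over pocket 3 in both views. Lowering it.

{"api": "apply_moves", "payload": {
  "commands": [
    {"fingers": 0.02, "dx": 0.002, "dy": 0, "dz": 0.01, "wx": 0, "wy": 0, "wz": 0},
    {"fingers": 0.02, "dx": 0.002, "dy": 0, "dz": 0.028, "wx": 0, "wy": 0, "wz": 0},
    {"fingers": 0.02, "dx": 0.002, "dy": 0, "dz": 0.045, "wx": 0, "wy": 0, "wz": 0},
    {"fingers": 0.02, "dx": 0.002, "dy": 0, "dz": 0.056, "wx": 0, "wy": 0, "wz": 0},
    {"fingers": 0.02, "dx": 0.002, "dy": 0, "dz": 0.058, "wx": 0, "wy": 0, "wz": 0}
  ]
}}

```text
time: 4.47
tool_pos: [0.6022, -0.0881, 0.0561]
orientation: [[0.966, 0.258, -0.002], [0.258, -0.966, 0.001], [-0.002, -0.002, -1.0]]
force: [-7.2, 4.0, 14.6]
finger_gap: 0.454
```

Run:
```python
from h import *
s=manip.observe();print(s["time"],s["tool_pos"],s["force"],s["finger_gap"])
im=cv2.imread("pics/w4.png");c=np.load("w4.npz")
hsv=cv2.cvtColor(im,cv2.COLOR_BGR2HSV)
m=cv2.inRange(hsv,(8,50,175),(35,255,255))
cs,h=cv2.findContours(m,cv2.RETR_CCOMP,cv2.CHAIN_APPROX_NONE)
for i,k in enumerate(cs):
    if cv2.contourArea(k)>1500:
        e=cv2.fitEllipse(k); P=np.array([plane(c,q[0],.024)[:2] for q in k])*1000
        print(e,h[0][i][3],plane(c,e[0],.024),cv2.minEnclosingCircle(P.astype(np.float32)))
```

```text
4.475 [ 0.6022 -0.0881  0.0561] [-7.2371  3.9832 14.5672] 0.45411117969048226
((505.0498046875, 297.58477783203125), (84.52448272705078, 198.26747131347656), 99.02509307861328) -1 [ 0.6008 -0.2179  0.024 ] ((589.8850708007812, -219.51312255859375), 71.88114929199219)
((134.12509155273438, 236.20108032226562), (166.31277465820312, 191.41818237304688), 115.82593536376953) -1 [0.5793 0.0309 0.024 ] ((568.0796508789062, 26.667739868164062), 77.4445571899414)
((518.4674682617188, 166.715087890625), (147.7115936279297, 175.54432678222656), 32.932281494140625) -1 [ 0.6839 -0.1913  0.024 ] ((676.9127197265625, -194.7435302734375), 65.31338500976562)
((352.3535461425781, 132.90626525878906), (225.9581298828125, 292.4502868652344), 45.688289642333984) -1 [ 0.6767 -0.0875  0.024 ] ((667.6580200195312, -96.8501968383789), 101.7879409790039)
((323.48675537109375, 137.70028686523438), (91.09302520751953, 95.30999755859375), 177.3043212890625) 157 [ 0.6696 -0.0715  0.024 ] ((668.6788330078125, -71.77478790283203), 27.767507553100586)
((360.40692138671875, 111.06377410888672), (64.38845825195312, 92.10662841796875), 3.6248130798339844) 157 [ 0.6897 -0.0886  0.024 ] ((687.6580200195312, -88.8321304321289), 27.530851364135742)
```

Force rises to 14.6 N at the same TCP height as at pick-up, so the socket is bottomed. Pocket 4 is at (0.669,-0.072). I release, then rise and check.

{"api": "apply_moves", "payload": {
  "commands": [
    {"fingers": 0.085, "dx": 0, "dy": 0, "dz": 0, "wx": 0, "wy": 0, "wz": 0},
    {"fingers": 0.085, "dx": 0, "dy": 0, "dz": 0, "wx": 0, "wy": 0, "wz": 0},
    {"fingers": 0.085, "dx": 0, "dy": 0, "dz": 0, "wx": 0, "wy": 0, "wz": 0},
    {"fingers": 0.085, "dx": 0, "dy": 0, "dz": -0.05, "wx": 0, "wy": 0, "wz": 0},
    {"fingers": 0.085, "dx": 0, "dy": 0, "dz": -0.1, "wx": 0, "wy": 0, "wz": 0}
  ]
}}

```text
time: 5.1
tool_pos: [0.6027, -0.0889, 0.157]
orientation: [[0.966, 0.258, -0.001], [0.258, -0.966, 0.0], [-0.001, -0.001, -1.0]]
force: [0.9, -0.0, 0.0]
finger_gap: 0.996
```

Run:
```python
from look import *; from rim import *
im,c=look("w5",[[.6005,-.0895,.068]])
e=rim(im,c,proj(c,[.6005,-.0895,.068]),.068,60)
t=manip.snapshot("top");ct=manip.get_calibration("top")
print("to s4",totool([.471,-.3965,.057]))
```

```text
5.1 tcp [ 0.6027 -0.0889  0.157 ] R [[0.966, 0.258, -0.001], [0.258, -0.966, 0.0], [-0.001, -0.001, -1.0]] q [-15.6  33.4  81.1  -0.   65.5  59.5] F [ 0.9 -0.   0. ] gap 0.996
expect [0.6005, -0.0895, 0.068] [319.4 258. ]
rim px [320.4 252.6] [57.3 60.2] xy@z [ 0.6043 -0.0892] dia mm 40.9
to s4 [-0.2107  0.2609  0.105 ]
```

{"api": "apply_moves", "payload": {
  "commands": [
    {"fingers": 0.085, "dx": -0.04, "dy": 0.045, "dz": -0.02, "wx": 0, "wy": 0, "wz": 0},
    {"fingers": 0.085, "dx": -0.075, "dy": 0.09, "dz": -0.02, "wx": 0, "wy": 0, "wz": 0},
    {"fingers": 0.085, "dx": -0.11, "dy": 0.135, "dz": -0.02, "wx": 0, "wy": 0, "wz": 0},
    {"fingers": 0.085, "dx": -0.145, "dy": 0.18, "dz": -0.02, "wx": 0, "wy": 0, "wz": 0},
    {"fingers": 0.085, "dx": -0.18, "dy": 0.225, "dz": -0.02, "wx": 0, "wy": 0, "wz": 0}
  ]
}}

```text
time: 5.82
tool_pos: [0.4861, -0.3543, 0.1759]
orientation: [[0.966, 0.258, -0.0], [0.258, -0.966, 0.0], [-0.0, -0.0, -1.0]]
force: [1.1, 0.1, 0.3]
finger_gap: 0.992
```

{"api": "apply_moves", "payload": {
  "commands": [
    {"fingers": 0.085, "dx": -0.031, "dy": 0.036, "dz": 0, "wx": 0, "wy": 0, "wz": 0},
    {"fingers": 0.085, "dx": -0.031, "dy": 0.036, "dz": 0, "wx": 0, "wy": 0, "wz": 0}
  ]
}}

```text
time: 6.08
tool_pos: [0.4645, -0.3985, 0.1756]
orientation: [[0.967, 0.253, -0.0], [0.253, -0.967, -0.0], [-0.001, 0.0, -1.0]]
force: [-0.5, 1.2, 0.1]
finger_gap: 0.998
```

Run:
```python
from look import *; from rim import *
im,c=look("w6",[[.471,-.3965,.076]])
e=rim(im,c,proj(c,[.471,-.3965,.076]),.076,80)
cv2.imwrite("pics/w6o.png",im)
t=manip.snapshot("top");ct=manip.get_calibration("top")
cv2.imwrite("pics/t6.png",t); rim(t,ct,proj(ct,[.602,-.0892,.068]),.068,15,165)
rim(t,ct,proj(ct,[.471,-.3965,.076]),.076,20)
print("to s4",totool([.471,-.3965,.058]))
```

```text
6.08 tcp [ 0.4645 -0.3985  0.1756] R [[0.967, 0.253, -0.0], [0.253, -0.967, -0.0], [-0.001, 0.0, -1.0]] q [-47.8  32.6  79.4  -0.   68.   27.6] F [-0.5  1.2  0.1] gap 0.998
expect [0.471, -0.3965, 0.076] [324.5 240.4]
rim px [322.2 240.1] [69.  71.9] xy@z [ 0.4708 -0.3949] dia mm 48.9
rim px [319.3 215. ] [20.2 20.8] xy@z [ 0.6026 -0.088 ] dia mm 40.7
rim px [482.8 281.7] [16.2 20.6] xy@z [ 0.4759 -0.3939] dia mm 40.3
to s4 [0.0045 0.0024 0.1177]
```

{"api": "apply_moves", "payload": {
  "commands": [
    {"fingers": 0.085, "dx": 0.005, "dy": 0.001, "dz": 0.02, "wx": 0, "wy": 0, "wz": 0},
    {"fingers": 0.085, "dx": 0.005, "dy": 0.001, "dz": 0.065, "wx": 0, "wy": 0, "wz": 0},
    {"fingers": 0.085, "dx": 0.005, "dy": 0.001, "dz": 0.105, "wx": 0, "wy": 0, "wz": 0},
    {"fingers": 0.085, "dx": 0.005, "dy": 0.001, "dz": 0.118, "wx": 0, "wy": 0, "wz": 0},
    {"fingers": 0.085, "dx": 0.005, "dy": 0.001, "dz": 0.118, "wx": 0, "wy": 0, "wz": 0}
  ]
}}

```text
time: 6.8
tool_pos: [0.472, -0.3943, 0.0582]
orientation: [[0.966, 0.259, -0.001], [0.259, -0.966, 0.001], [-0.0, -0.001, -1.0]]
force: [-0.4, -0.9, 0.2]
finger_gap: 0.997
```

{"api": "apply_moves", "payload": {
  "commands": [
    {"fingers": 0.03, "dx": 0, "dy": 0, "dz": 0, "wx": 0, "wy": 0, "wz": 0},
    {"fingers": 0.03, "dx": 0, "dy": 0, "dz": 0, "wx": 0, "wy": 0, "wz": 0},
    {"fingers": 0.03, "dx": 0, "dy": 0, "dz": 0, "wx": 0, "wy": 0, "wz": 0},
    {"fingers": 0.03, "dx": 0, "dy": 0, "dz": 0, "wx": 0, "wy": 0, "wz": 0}
  ]
}}

```text
time: 7.3
tool_pos: [0.4723, -0.396, 0.0603]
orientation: [[0.966, 0.258, 0.003], [0.258, -0.966, -0.002], [0.002, 0.003, -1.0]]
force: [0.7, -0.8, 6.4]
finger_gap: 0.56
```

{"api": "apply_moves", "payload": {
  "commands": [
    {"fingers": 0.03, "dx": 0, "dy": 0, "dz": -0.03, "wx": 0, "wy": 0, "wz": 0},
    {"fingers": 0.03, "dx": 0.02, "dy": -0.02, "dz": -0.08, "wx": 0, "wy": 0, "wz": 0},
    {"fingers": 0.03, "dx": 0.055, "dy": -0.053, "dz": -0.11, "wx": 0, "wy": 0, "wz": 0},
    {"fingers": 0.03, "dx": 0.095, "dy": -0.091, "dz": -0.11, "wx": 0, "wy": 0, "wz": 0},
    {"fingers": 0.03, "dx": 0.135, "dy": -0.13, "dz": -0.11, "wx": 0, "wy": 0, "wz": 0}
  ]
}}

```text
time: 7.92
tool_pos: [0.5689, -0.2334, 0.1689]
orientation: [[0.966, 0.257, 0.001], [0.257, -0.966, -0.0], [0.001, 0.0, -1.0]]
force: [1.0, -0.8, -3.8]
finger_gap: 0.564
```

{"api": "apply_moves", "payload": {
  "commands": [
    {"fingers": 0.03, "dx": 0.04, "dy": -0.038, "dz": 0, "wx": 0, "wy": 0, "wz": 0},
    {"fingers": 0.03, "dx": 0.08, "dy": -0.076, "dz": 0, "wx": 0, "wy": 0, "wz": 0},
    {"fingers": 0.03, "dx": 0.115, "dy": -0.11, "dz": 0, "wx": 0, "wy": 0, "wz": 0},
    {"fingers": 0.03, "dx": 0.139, "dy": -0.132, "dz": 0, "wx": 0, "wy": 0, "wz": 0},
    {"fingers": 0.03, "dx": 0.139, "dy": -0.132, "dz": 0, "wx": 0, "wy": 0, "wz": 0}
  ]
}}

```text
time: 8.55
tool_pos: [0.6691, -0.0686, 0.1677]
orientation: [[0.965, 0.261, -0.001], [0.261, -0.965, 0.001], [-0.0, -0.001, -1.0]]
force: [-0.5, -0.4, -3.5]
finger_gap: 0.564
```

Run:
```python
from look import *
im,c=look("w7",[[.6685,-.072,.024],[.6685,-.072,.18]])
a=cv2.resize(manip.snapshot("scene")[130:280,200:400],(400,300)); b=cv2.resize(im,(400,300))
cv2.imwrite("pics/w7o.png",np.hstack([b,a]))
print(totool([.669,-.072,.0585]))
```

```text
8.55 tcp [ 0.6691 -0.0686  0.1677] R [[0.965, 0.261, -0.001], [0.261, -0.965, 0.001], [-0.0, -0.001, -1.0]] q [-12.4  39.3  68.2   0.   72.5  62.5] F [-0.5 -0.4 -3.5] gap 0.564
expect [0.6685, -0.072, 0.024] [324.4 232.7]
expect [0.6685, -0.072, 0.18] [329.  339.5]
[0.0008 0.0009 0.1093]
```

View pics/w7o.png

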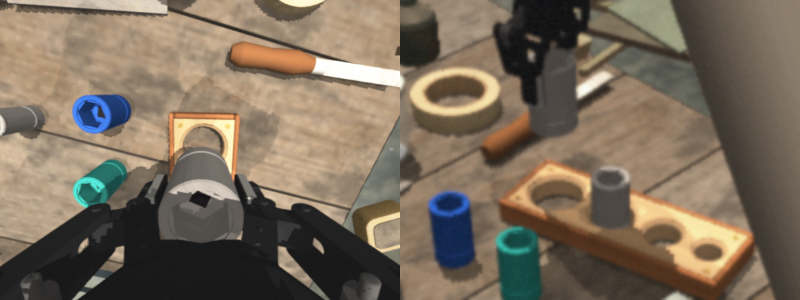

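Socket_3 stands in pocket 3. Socket_4 hangs upright over pocket 4. Lowering it.

{"api": "apply_moves", "payload": {
  "commands": [
    {"fingers": 0.03, "dx": 0.0, "dy": 0.001, "dz": 0.045, "wx": 0, "wy": 0, "wz": 0},
    {"fingers": 0.03, "dx": 0.0, "dy": 0.001, "dz": 0.075, "wx": 0, "wy": 0, "wz": 0},
    {"fingers": 0.03, "dx": 0, "dy": 0.001, "dz": 0.092, "wx": 0, "wy": 0, "wz": 0},
    {"fingers": 0.03, "dx": 0, "dy": 0.001, "dz": 0.106, "wx": 0, "wy": 0, "wz": 0},
    {"fingers": 0.03, "dx": 0, "dy": 0.001, "dz": 0.109, "wx": 0, "wy": 0, "wz": 0}
  ]
}}

```text
time: 9.28
tool_pos: [0.6687, -0.0728, 0.0588]
orientation: [[0.966, 0.257, -0.0], [0.257, -0.966, 0.0], [-0.0, -0.0, -1.0]]
force: [1.8, 0.6, -1.9]
finger_gap: 0.561
```

{"api": "apply_moves", "payload": {
  "commands": [
    {"fingers": 0.03, "dx": 0, "dy": 0, "dz": 0, "wx": 0, "wy": 0, "wz": 0}
  ]
}}

```text
time: 9.4
tool_pos: [0.6688, -0.0726, 0.0594]
orientation: [[0.966, 0.258, -0.0], [0.258, -0.966, -0.0], [-0.0, 0.0, -1.0]]
force: [0.9, 0.0, -3.6]
finger_gap: 0.56
```

{"api": "apply_moves", "payload": {
  "commands": [
    {"fingers": 0.03, "dx": 0, "dy": 0, "dz": 0.0015, "wx": 0, "wy": 0, "wz": 0},
    {"fingers": 0.085, "dx": 0, "dy": 0, "dz": 0.0015, "wx": 0, "wy": 0, "wz": 0},
    {"fingers": 0.085, "dx": 0, "dy": 0, "dz": 0.0015, "wx": 0, "wy": 0, "wz": 0},
    {"fingers": 0.085, "dx": 0, "dy": 0, "dz": 0, "wx": 0, "wy": 0, "wz": 0},
    {"fingers": 0.085, "dx": 0, "dy": 0, "dz": -0.05, "wx": 0, "wy": 0, "wz": 0}
  ]
}}

```text
time: 10.02
tool_pos: [0.6665, -0.0718, 0.1059]
orientation: [[0.966, 0.258, -0.009], [0.258, -0.966, 0.002], [-0.008, -0.004, -1.0]]
force: [1.2, -0.1, 0.6]
finger_gap: 0.998
```

{"api": "apply_moves", "payload": {
  "commands": [
    {"fingers": 0.085, "dx": 0, "dy": 0, "dz": -0.05, "wx": 0, "wy": 0, "wz": 0},
    {"fingers": 0.085, "dx": -0.01, "dy": -0.05, "dz": -0.09, "wx": 0, "wy": 0, "wz": 0},
    {"fingers": 0.085, "dx": -0.03, "dy": -0.1, "dz": -0.09, "wx": 0, "wy": 0, "wz": 0},
    {"fingers": 0.085, "dx": -0.05, "dy": -0.15, "dz": -0.09, "wx": 0, "wy": 0, "wz": 0},
    {"fingers": 0.085, "dx": -0.05, "dy": -0.18, "dz": -0.09, "wx": 0, "wy": 0, "wz": 0}
  ]
}}

```text
time: 10.65
tool_pos: [0.5724, 0.0906, 0.2002]
orientation: [[0.966, 0.259, 0.0], [0.259, -0.966, 0.0], [0.0, -0.0, -1.0]]
force: [-0.7, -0.3, 0.1]
finger_gap: 1.001
```

Run:
```python
from look import *; from rim import *
im,c=look("w8",[[.638,.158,.062]])
e=rim(im,c,proj(c,[.638,.158,.062]),.062,60)
t0=cv2.imread("pics/top0.png");ct=manip.get_calibration("top")
f=rim(t0,ct,(191.3,195.3),.062,12)
if e is not None:
    print(tri(ray(c,e),ray(ct,f)))
    cs=manip.get_calibration("scene"); print("scene-top",tri(ray(cs,(191,268.9)),ray(ct,f)))
t=manip.snapshot("top"); 
for p,z in(([.602,-.0892,.068],.068),([.6685,-.072,.074],.074)): rim(t,ct,proj(ct,p),z,17,160)
cv2.imwrite("pics/w8o.png",im)
```

```text
10.65 tcp [0.5724 0.0906 0.2002] R [[0.966, 0.259, 0.0], [0.259, -0.966, 0.0], [0.0, -0.0, -1.0]] q [ 1.4 28.  83.3  0.  68.7 76.4] F [-0.7 -0.3  0.1] gap 1.001
expect [0.638, 0.158, 0.062] [260.9 127.4]
rim px [254.  119.2] [42.7 45.2] xy@z [0.6422 0.1641] dia mm 31.8
rim px [190.4 194.3] [14.9 15.8] xy@z [0.6429 0.161 ] dia mm 30.6
(array([0.6428, 0.1628, 0.0609]), np.float64(0.003143318246435314))
scene-top (array([0.6423, 0.1604, 0.0603]), np.float64(0.0027742428363061863))
rim px [319.2 215.1] [20.3 20.8] xy@z [ 0.6023 -0.0879] dia mm 40.7
rim px [311.9 182.7] [24.3 25.8] xy@z [ 0.6644 -0.0735] dia mm 49.8
```

{"api": "apply_moves", "payload": {
  "commands": [
    {"fingers": 0.07, "dx": 0.043, "dy": -0.025, "dz": 0, "wx": 0, "wy": 0, "wz": 0},
    {"fingers": 0.07, "dx": 0.086, "dy": -0.051, "dz": 0.02, "wx": 0, "wy": 0, "wz": 0},
    {"fingers": 0.07, "dx": 0.086, "dy": -0.051, "dz": 0.06, "wx": 0, "wy": 0, "wz": 0},
    {"fingers": 0.07, "dx": 0.086, "dy": -0.051, "dz": 0.06, "wx": 0, "wy": 0, "wz": 0}
  ]
}}

```text
time: 11.25
tool_pos: [0.6425, 0.1594, 0.1357]
orientation: [[0.966, 0.258, -0.007], [0.258, -0.966, -0.001], [-0.007, -0.001, -1.0]]
force: [-0.1, 0.1, 0.1]
finger_gap: 0.824
```

Run:
```python
from look import *; from rim import *
im,c=look("w9",[[.6425,.162,.062]])
e=rim(im,c,proj(c,[.6425,.162,.062]),.062,60)
cv2.imwrite("pics/w9o.png",im)
print(totool([.6425,.162,.055]))
```

```text
11.25 tcp [0.6425 0.1594 0.1357] R [[0.966, 0.258, -0.007], [0.258, -0.966, -0.001], [-0.007, -0.001, -1.0]] q [ 7.3 40.  72.1 -0.  68.3 82.4] F [-0.1  0.1  0.1] gap 0.824
expect [0.6425, 0.162, 0.062] [318.  259.3]
rim px [319.6 258.6] [46.8 54. ] xy@z [0.6432 0.1612] dia mm 34.8
[-0.0002 -0.0028  0.0833]
```

View pics/w9o.png

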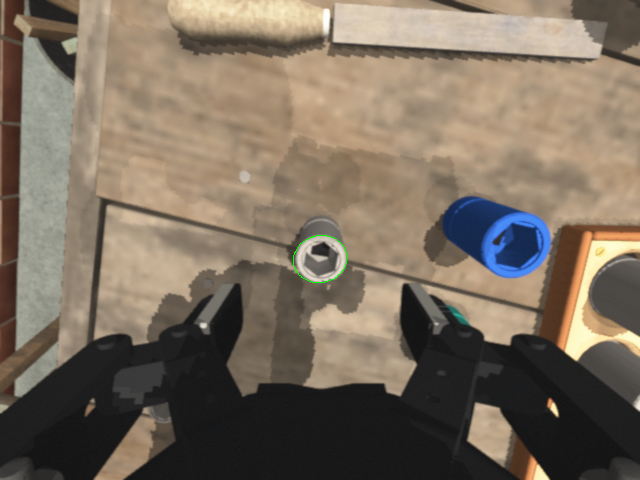

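Socket_2 is at (320,259), centred between the fingers, with the blue one well clear at (515,240). Descending and gripping.

{"api": "apply_moves", "payload": {
  "commands": [
    {"fingers": 0.07, "dx": 0, "dy": -0.001, "dz": 0.04, "wx": 0, "wy": 0, "wz": 0},
    {"fingers": 0.07, "dx": 0, "dy": -0.001, "dz": 0.075, "wx": 0, "wy": 0, "wz": 0},
    {"fingers": 0.07, "dx": 0, "dy": -0.001, "dz": 0.083, "wx": 0, "wy": 0, "wz": 0},
    {"fingers": 0.07, "dx": 0, "dy": -0.001, "dz": 0.083, "wx": 0, "wy": 0, "wz": 0},
    {"fingers": 0.015, "dx": 0, "dy": -0.001, "dz": 0.083, "wx": 0, "wy": 0, "wz": 0}
  ]
}}

```text
time: 11.92
tool_pos: [0.6452, 0.1611, 0.0587]
orientation: [[0.966, 0.258, 0.004], [0.258, -0.966, 0.0], [0.004, 0.001, -1.0]]
force: [0.7, -0.2, 0.6]
finger_gap: 0.619
```

{"api": "apply_moves", "payload": {
  "commands": [
    {"fingers": 0.015, "dx": 0, "dy": 0, "dz": 0, "wx": 0, "wy": 0, "wz": 0},
    {"fingers": 0.015, "dx": 0, "dy": 0, "dz": 0, "wx": 0, "wy": 0, "wz": 0},
    {"fingers": 0.015, "dx": 0, "dy": 0, "dz": 0, "wx": 0, "wy": 0, "wz": 0},
    {"fingers": 0.015, "dx": 0, "dy": 0, "dz": 0, "wx": 0, "wy": 0, "wz": 0}
  ]
}}

```text
time: 12.42
tool_pos: [0.6446, 0.1613, 0.0579]
orientation: [[0.966, 0.258, 0.003], [0.258, -0.966, 0.0], [0.003, 0.0, -1.0]]
force: [0.5, -1.3, 5.8]
finger_gap: 0.346
```

{"api": "apply_moves", "payload": {
  "commands": [
    {"fingers": 0.015, "dx": 0, "dy": 0, "dz": -0.04, "wx": 0, "wy": 0, "wz": 0},
    {"fingers": 0.015, "dx": 0, "dy": 0, "dz": -0.1, "wx": 0, "wy": 0, "wz": 0},
    {"fingers": 0.015, "dx": -0.03, "dy": 0.042, "dz": -0.11, "wx": 0, "wy": 0, "wz": 0},
    {"fingers": 0.015, "dx": -0.062, "dy": 0.087, "dz": -0.11, "wx": 0, "wy": 0, "wz": 0},
    {"fingers": 0.015, "dx": -0.095, "dy": 0.132, "dz": -0.11, "wx": 0, "wy": 0, "wz": 0}
  ]
}}

```text
time: 13.05
tool_pos: [0.5853, 0.0079, 0.1666]
orientation: [[0.966, 0.259, 0.001], [0.259, -0.966, -0.0], [0.0, 0.0, -1.0]]
force: [-0.1, -0.6, -1.2]
finger_gap: 0.344
```

{"api": "apply_moves", "payload": {
  "commands": [
    {"fingers": 0.015, "dx": -0.03, "dy": 0.042, "dz": 0, "wx": 0, "wy": 0, "wz": 0},
    {"fingers": 0.015, "dx": -0.055, "dy": 0.08, "dz": 0, "wx": 0, "wy": 0, "wz": 0},
    {"fingers": 0.015, "dx": -0.07, "dy": 0.098, "dz": 0, "wx": 0, "wy": 0, "wz": 0},
    {"fingers": 0.015, "dx": -0.07, "dy": 0.098, "dz": 0, "wx": 0, "wy": 0, "wz": 0},
    {"fingers": 0.015, "dx": -0.07, "dy": 0.098, "dz": 0, "wx": 0, "wy": 0, "wz": 0}
  ]
}}

```text
time: 13.68
tool_pos: [0.544, -0.1031, 0.1664]
orientation: [[0.966, 0.258, 0.0], [0.258, -0.966, 0.0], [0.0, -0.0, -1.0]]
force: [0.3, 0.2, -1.2]
finger_gap: 0.347
```

Run:
```python
from look import *; from rim import *
im,c=look("w10",[[.5425,-.1037,.024],[.6023,-.089,.068]])
rim(im,c,proj(c,[.6023,-.089,.068]),.068,45); rim(im,c,proj(c,[.667,-.072,.074]),.074,55)
a=cv2.resize(manip.snapshot("scene")[150:300,220:420],(400,300)); b=cv2.resize(im,(400,300))
cv2.imwrite("pics/w10o.png",np.hstack([b,a]))
print(totool([.5442,-.1033,.0575]))
```

```text
13.68 tcp [ 0.544  -0.1031  0.1664] R [[0.966, 0.258, 0.0], [0.258, -0.966, 0.0], [0.0, -0.0, -1.0]] q [-18.7  27.5  90.1   0.   62.4  56.4] F [ 0.3  0.2 -1.2] gap 0.347
expect [0.5425, -0.1037, 0.024] [322.9 234.9]
expect [0.6023, -0.089, 0.068] [325.4 157.7]
rim px [322.7 156.9] [61.7 63.6] xy@z [ 0.6023 -0.0872] dia mm 39.1
rim px [328.4  32.3] [100.8 113.1] xy@z [ 0.6687 -0.0727] dia mm 59.3
[-0.0001  0.0007  0.1088]
```

View pics/w10o.png

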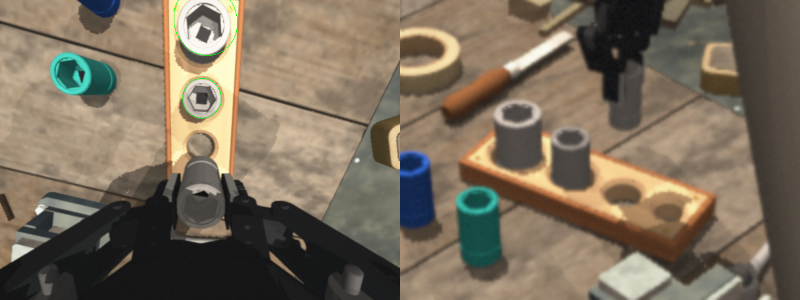

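Sockets 3 and 4 stand in their pockets, and socket_2 hangs upright over pocket 2 at (200,145 in the half-size view). Lowering it.

{"api": "apply_moves", "payload": {
  "commands": [
    {"fingers": 0.015, "dx": 0, "dy": 0, "dz": 0.045, "wx": 0, "wy": 0, "wz": 0},
    {"fingers": 0.015, "dx": 0, "dy": 0, "dz": 0.075, "wx": 0, "wy": 0, "wz": 0},
    {"fingers": 0.015, "dx": 0, "dy": 0, "dz": 0.092, "wx": 0, "wy": 0, "wz": 0},
    {"fingers": 0.015, "dx": 0, "dy": 0, "dz": 0.105, "wx": 0, "wy": 0, "wz": 0},
    {"fingers": 0.015, "dx": 0, "dy": 0, "dz": 0.109, "wx": 0, "wy": 0, "wz": 0}
  ]
}}

```text
time: 14.4
tool_pos: [0.5438, -0.1029, 0.0578]
orientation: [[0.966, 0.259, -0.001], [0.259, -0.966, 0.001], [-0.001, -0.001, -1.0]]
force: [-7.4, 2.9, 26.8]
finger_gap: 0.344
```

{"api": "apply_moves", "payload": {
  "commands": [
    {"fingers": 0.015, "dx": 0, "dy": 0, "dz": 0.0005, "wx": 0, "wy": 0, "wz": 0}
  ]
}}

```text
time: 14.52
tool_pos: [0.5437, -0.1029, 0.0579]
orientation: [[0.966, 0.259, -0.0], [0.259, -0.966, 0.0], [-0.0, -0.001, -1.0]]
force: [-3.6, 2.8, 8.2]
finger_gap: 0.344
```

Bottomed: contact force at pick-up height. I release, then head for socket_1.

{"api": "apply_moves", "payload": {
  "commands": [
    {"fingers": 0.07, "dx": 0, "dy": 0, "dz": -0.001, "wx": 0, "wy": 0, "wz": 0},
    {"fingers": 0.07, "dx": 0, "dy": 0, "dz": -0.001, "wx": 0, "wy": 0, "wz": 0},
    {"fingers": 0.07, "dx": 0, "dy": 0, "dz": -0.001, "wx": 0, "wy": 0, "wz": 0},
    {"fingers": 0.07, "dx": 0, "dy": 0, "dz": -0.05, "wx": 0, "wy": 0, "wz": 0},
    {"fingers": 0.07, "dx": 0, "dy": 0, "dz": -0.11, "wx": 0, "wy": 0, "wz": 0}
  ]
}}

```text
time: 15.15
tool_pos: [0.543, -0.1035, 0.1669]
orientation: [[0.966, 0.258, -0.003], [0.258, -0.966, 0.001], [-0.003, -0.002, -1.0]]
force: [1.3, -0.8, 0.8]
finger_gap: 0.819
```

{"api": "apply_moves", "payload": {
  "commands": [
    {"fingers": 0.07, "dx": 0.005, "dy": -0.055, "dz": -0.02, "wx": 0, "wy": 0, "wz": 0},
    {"fingers": 0.07, "dx": 0.01, "dy": -0.11, "dz": -0.03, "wx": 0, "wy": 0, "wz": 0},
    {"fingers": 0.07, "dx": 0.015, "dy": -0.165, "dz": -0.03, "wx": 0, "wy": 0, "wz": 0},
    {"fingers": 0.07, "dx": 0.02, "dy": -0.22, "dz": -0.03, "wx": 0, "wy": 0, "wz": 0},
    {"fingers": 0.07, "dx": 0.024, "dy": -0.275, "dz": -0.03, "wx": 0, "wy": 0, "wz": 0}
  ]
}}

```text
time: 15.78
tool_pos: [0.4956, 0.1699, 0.197]
orientation: [[0.966, 0.258, 0.001], [0.258, -0.966, 0.0], [0.001, 0.0, -1.0]]
force: [1.2, -0.6, -1.2]
finger_gap: 0.823
```

{"api": "apply_moves", "payload": {
  "commands": [
    {"fingers": 0.07, "dx": 0.004, "dy": -0.055, "dz": 0, "wx": 0, "wy": 0, "wz": 0},
    {"fingers": 0.07, "dx": 0.004, "dy": -0.055, "dz": 0, "wx": 0, "wy": 0, "wz": 0}
  ]
}}

```text
time: 16.02
tool_pos: [0.4846, 0.2257, 0.1968]
orientation: [[0.965, 0.263, 0.0], [0.263, -0.965, 0.001], [0.0, -0.001, -1.0]]
force: [0.3, -0.7, -0.5]
finger_gap: 0.821
```

Run:
```python
from look import *; from rim import *
ct=manip.get_calibration("top");p=plane(ct,(146.8,269),.056)
im,c=look("w11",[p])
e=rim(im,c,proj(c,p),.056,40)
f=rim(cv2.imread("pics/top0.png"),ct,(146.8,269),.056,8)
cs=manip.get_calibration("scene")
if e is not None: print("wrist-top",tri(ray(c,e),ray(ct,f)),"scene-top",tri(ray(cs,(202.5,335.2)),ray(ct,f)))
print(totool([.503,.238,.055]))
t=manip.snapshot("top");cv2.imwrite("pics/t11.png",t)
for q in([.602,-.089,.068],[.667,-.0725,.074],[.5425,-.1035,.062]): rim(t,ct,proj(ct,q),q[2],16,160)
a=cv2.resize(t[155:305,270:390],(240,300),interpolation=cv2.INTER_CUBIC);cv2.imwrite("pics/w11o.png",np.hstack([cv2.resize(im,(400,300)),a]))
```

```text
16.02 tcp [0.4846 0.2257 0.1968] R [[0.965, 0.263, 0.0], [0.263, -0.965, 0.001], [0.0, -0.001, -1.0]] q [16.7 23.7 91.   0.  65.2 91.5] F [ 0.3 -0.7 -0.5] gap 0.821
expect [0.4989 0.2382 0.056 ] [309.2 212.3]
rim px [310.2 213.2] [27.8 35.5] xy@z [0.4984 0.2372] dia mm 28.8
rim px [142.9 270.8] [5.1 8.6] xy@z [0.4955 0.2453] dia mm 16.7
wrist-top (array([0.4975, 0.2392, 0.0666]), np.float64(0.006801629032339267)) scene-top (array([0.4942, 0.2423, 0.0613]), np.float64(0.002463161395671085))
[ 0.021  -0.0091  0.1417]
rim px [319.3 215. ] [20.2 20.7] xy@z [ 0.6024 -0.088 ] dia mm 40.3
rim px [311.8 182.7] [24.2 25.6] xy@z [ 0.6644 -0.0733] dia mm 49.7
rim px [327.2 246.8] [15.  16.4] xy@z [ 0.5419 -0.1034] dia mm 31.7
```

View pics/w11o.png

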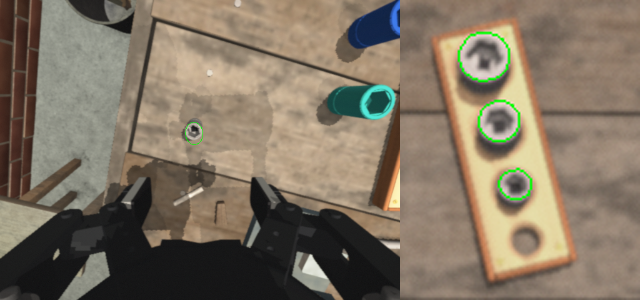

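Top crop shows sockets 4, 3 and 2 in the rack. Socket_1 sits at (193,131) in the half-size wrist view, and wrist and top rays agree within 1 mm at z=0.056. I ignore the failed top mask (5x8 px). Going lower for one look.

{"api": "apply_moves", "payload": {
  "commands": [
    {"fingers": 0.07, "dx": 0.016, "dy": -0.008, "dz": 0.04, "wx": 0, "wy": 0, "wz": 0},
    {"fingers": 0.07, "dx": 0.016, "dy": -0.008, "dz": 0.06, "wx": 0, "wy": 0, "wz": 0},
    {"fingers": 0.07, "dx": 0.016, "dy": -0.008, "dz": 0.06, "wx": 0, "wy": 0, "wz": 0}
  ]
}}

```text
time: 16.5
tool_pos: [0.4987, 0.2325, 0.1353]
orientation: [[0.967, 0.256, -0.004], [0.256, -0.967, -0.001], [-0.004, 0.001, -1.0]]
force: [-0.5, -0.3, 0.6]
finger_gap: 0.816
```

Run:
```python
from look import *; from rim import *
im,c=look("w12",[[.4985,.2375,.056]])
u,v=proj(c,[.4985,.2375,.056]).astype(int)
for vm,sm in((150,40),(170,40)): e=rim(im.copy(),c,(u,v),.056,40,vm,sm)
ct=manip.get_calibration("top"); print("wrist-top",tri(ray(c,e),ray(ct,(146.8,269))))
rim(im,c,(u,v),.056,40,170,40); cv2.imwrite("pics/w12o.png",im[v-120:v+120,u-160:u+160])
print(totool([.4985,.2375,.055]))
```

```text
16.5 tcp [0.4987 0.2325 0.1353] R [[0.967, 0.256, -0.004], [0.256, -0.967, -0.001], [-0.004, 0.001, -1.0]] q [17.  29.4 92.5 -0.  58.3 92.2] F [-0.5 -0.3  0.6] gap 0.816
expect [0.4985, 0.2375, 0.056] [315.2 256.1]
rim px [311.  251.3] [33.5 34.7] xy@z [0.5009 0.2408] dia mm 22.0
rim px [311.3 251.5] [32.4 33.9] xy@z [0.5008 0.2406] dia mm 21.5
wrist-top (array([0.4992, 0.2403, 0.0505]), np.float64(0.00023654986980253053))
rim px [311.3 251.5] [32.4 33.9] xy@z [0.5008 0.2406] dia mm 21.5
[ 0.0005 -0.0047  0.0816]
```

View pics/w12o.png

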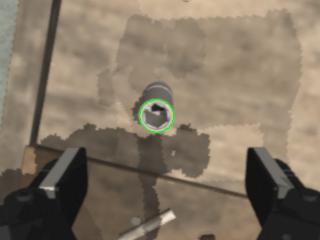

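Socket_1 rim fitted at (311,251), 22 mm diameter, at (0.5005,0.240). Correcting and descending.

{"api": "apply_moves", "payload": {
  "commands": [
    {"fingers": 0.07, "dx": 0.002, "dy": -0.004, "dz": 0.0, "wx": 0, "wy": 0, "wz": 0},
    {"fingers": 0.07, "dx": 0.002, "dy": -0.004, "dz": 0.04, "wx": 0, "wy": 0, "wz": 0},
    {"fingers": 0.07, "dx": 0.002, "dy": -0.004, "dz": 0.075, "wx": 0, "wy": 0, "wz": 0},
    {"fingers": 0.07, "dx": 0.002, "dy": -0.004, "dz": 0.083, "wx": 0, "wy": 0, "wz": 0},
    {"fingers": 0.07, "dx": 0.002, "dy": -0.004, "dz": 0.083, "wx": 0, "wy": 0, "wz": 0}
  ]
}}

```text
time: 17.18
tool_pos: [0.5006, 0.2388, 0.0546]
orientation: [[0.966, 0.258, 0.001], [0.258, -0.966, 0.0], [0.001, 0.0, -1.0]]
force: [-0.1, 0.4, 0.6]
finger_gap: 0.821
```

{"api": "apply_moves", "payload": {
  "commands": [
    {"fingers": 0.005, "dx": 0, "dy": 0, "dz": 0, "wx": 0, "wy": 0, "wz": 0},
    {"fingers": 0.005, "dx": 0, "dy": 0, "dz": 0, "wx": 0, "wy": 0, "wz": 0},
    {"fingers": 0.005, "dx": 0, "dy": 0, "dz": 0, "wx": 0, "wy": 0, "wz": 0},
    {"fingers": 0.005, "dx": 0, "dy": 0, "dz": 0, "wx": 0, "wy": 0, "wz": 0},
    {"fingers": 0.005, "dx": 0, "dy": 0, "dz": 0, "wx": 0, "wy": 0, "wz": 0}
  ]
}}

```text
time: 17.8
tool_pos: [0.5005, 0.2389, 0.0548]
orientation: [[0.966, 0.258, 0.002], [0.258, -0.966, 0.0], [0.002, 0.0, -1.0]]
force: [-1.7, -1.0, 6.1]
finger_gap: 0.235
```

{"api": "apply_moves", "payload": {
  "commands": [
    {"fingers": 0.005, "dx": 0, "dy": 0, "dz": -0.05, "wx": 0, "wy": 0, "wz": 0},
    {"fingers": 0.005, "dx": 0, "dy": 0, "dz": -0.11, "wx": 0, "wy": 0, "wz": 0},
    {"fingers": 0.005, "dx": -0.01, "dy": 0.05, "dz": -0.12, "wx": 0, "wy": 0, "wz": 0},
    {"fingers": 0.005, "dx": -0.022, "dy": 0.105, "dz": -0.12, "wx": 0, "wy": 0, "wz": 0},
    {"fingers": 0.005, "dx": -0.036, "dy": 0.16, "dz": -0.12, "wx": 0, "wy": 0, "wz": 0}
  ]
}}

```text
time: 18.42
tool_pos: [0.5063, 0.0734, 0.1741]
orientation: [[0.966, 0.259, 0.001], [0.259, -0.966, -0.0], [0.001, 0.0, -1.0]]
force: [0.5, -0.3, -0.7]
finger_gap: 0.237
```

{"api": "apply_moves", "payload": {
  "commands": [
    {"fingers": 0.005, "dx": -0.018, "dy": 0.055, "dz": 0, "wx": 0, "wy": 0, "wz": 0},
    {"fingers": 0.005, "dx": -0.036, "dy": 0.11, "dz": 0, "wx": 0, "wy": 0, "wz": 0},
    {"fingers": 0.005, "dx": -0.054, "dy": 0.16, "dz": 0, "wx": 0, "wy": 0, "wz": 0},
    {"fingers": 0.005, "dx": -0.063, "dy": 0.181, "dz": 0, "wx": 0, "wy": 0, "wz": 0},
    {"fingers": 0.005, "dx": -0.063, "dy": 0.181, "dz": 0, "wx": 0, "wy": 0, "wz": 0}
  ]
}}

```text
time: 19.05
tool_pos: [0.4919, -0.1178, 0.1737]
orientation: [[0.967, 0.255, -0.0], [0.255, -0.967, -0.0], [-0.0, -0.0, -1.0]]
force: [-0.6, 0.6, -1.9]
finger_gap: 0.237
```

Run:
```python
from look import *; from rim import *
im,c=look("w13",[[.492,-.1163,.024],[.5425,-.1037,.024]])
rim(im,c,proj(c,[.5425,-.1035,.062]),.062,40,165,40); rim(im,c,proj(c,[.602,-.0885,.068]),.068,45,165,40)
cv2.drawMarker(im,tuple(map(int,proj(c,[.492,-.1163,.024]))),(0,0,255),0,8)
sc=manip.snapshot("scene");cv2.imwrite("pics/s13.png",sc)
cv2.imwrite("pics/w13o.png",np.hstack([im[140:440,170:470],cv2.resize(sc[150:300,220:420],(400,300))]))
print(totool([.4925,-.1165,.055]))
```

```text
19.05 tcp [ 0.4919 -0.1178  0.1737] R [[0.967, 0.255, -0.0], [0.255, -0.967, -0.0], [-0.0, -0.0, -1.0]] q [-22.1  22.5  97.2  -0.   60.3  53.1] F [-0.6  0.6 -1.9] gap 0.237
expect [0.492, -0.1163, 0.024] [322.  230.5]
expect [0.5425, -0.1037, 0.024] [322.9 166.1]
rim px [320.6 169.1] [43.5 44.5] xy@z [ 0.5419 -0.102 ] dia mm 30.0
rim px [320.8  65.9] [63.6 70.5] xy@z [ 0.6019 -0.0863] dia mm 39.2
[0.0002 0.0008 0.1187]
```

View pics/w13o.png

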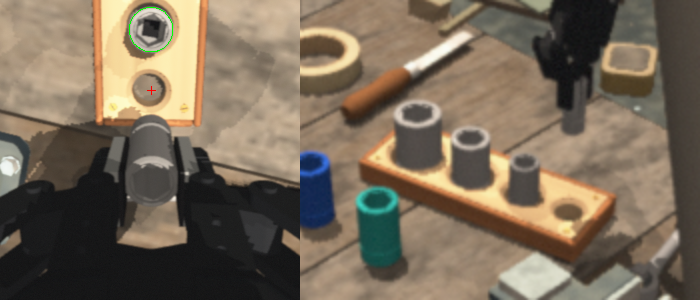

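The marker for pocket 1 falls in the middle of the hole, and socket_1 hangs upright. Lowering it.

{"api": "apply_moves", "payload": {
  "commands": [
    {"fingers": 0.005, "dx": 0, "dy": 0, "dz": 0.05, "wx": 0, "wy": 0, "wz": 0},
    {"fingers": 0.005, "dx": 0, "dy": 0, "dz": 0.085, "wx": 0, "wy": 0, "wz": 0},
    {"fingers": 0.005, "dx": 0, "dy": 0, "dz": 0.102, "wx": 0, "wy": 0, "wz": 0},
    {"fingers": 0.005, "dx": 0, "dy": 0, "dz": 0.115, "wx": 0, "wy": 0, "wz": 0},
    {"fingers": 0.005, "dx": 0, "dy": 0, "dz": 0.119, "wx": 0, "wy": 0, "wz": 0}
  ]
}}

```text
time: 19.77
tool_pos: [0.4923, -0.1154, 0.0547]
orientation: [[0.966, 0.259, -0.001], [0.259, -0.966, 0.0], [-0.001, -0.001, -1.0]]
force: [-6.5, 6.3, 26.7]
finger_gap: 0.231
```

{"api": "apply_moves", "payload": {
  "commands": [
    {"fingers": 0.005, "dx": 0, "dy": 0, "dz": 0.0, "wx": 0, "wy": 0, "wz": 0}
  ]
}}

```text
time: 19.9
tool_pos: [0.4928, -0.116, 0.0553]
orientation: [[0.966, 0.259, 0.001], [0.259, -0.966, -0.0], [0.001, 0.001, -1.0]]
force: [0.3, 0.8, -0.8]
finger_gap: 0.236
```

Down at pick-up height (0.0547). Release, then rise and back off so all the cameras can see the rack.

{"api": "apply_moves", "payload": {
  "commands": [
    {"fingers": 0.07, "dx": 0, "dy": 0, "dz": 0, "wx": 0, "wy": 0, "wz": 0},
    {"fingers": 0.07, "dx": 0, "dy": 0, "dz": 0, "wx": 0, "wy": 0, "wz": 0},
    {"fingers": 0.07, "dx": 0, "dy": 0, "dz": 0, "wx": 0, "wy": 0, "wz": 0},
    {"fingers": 0.07, "dx": 0, "dy": 0, "dz": -0.05, "wx": 0, "wy": 0, "wz": 0},
    {"fingers": 0.07, "dx": 0, "dy": 0, "dz": -0.11, "wx": 0, "wy": 0, "wz": 0}
  ]
}}

```text
time: 20.52
tool_pos: [0.4916, -0.1162, 0.1652]
orientation: [[0.966, 0.258, -0.003], [0.258, -0.966, 0.001], [-0.002, -0.002, -1.0]]
force: [0.3, 0.6, -0.6]
finger_gap: 0.823
```

{"api": "apply_moves", "payload": {
  "commands": [
    {"fingers": 0.07, "dx": 0.01, "dy": 0.0, "dz": -0.05, "wx": 0, "wy": 0, "wz": 0},
    {"fingers": 0.07, "dx": 0.03, "dy": 0, "dz": -0.1, "wx": 0, "wy": 0, "wz": 0},
    {"fingers": 0.07, "dx": 0.03, "dy": 0, "dz": -0.1, "wx": 0, "wy": 0, "wz": 0},
    {"fingers": 0.07, "dx": 0.03, "dy": 0, "dz": -0.1, "wx": 0, "wy": 0, "wz": 0},
    {"fingers": 0.07, "dx": 0.03, "dy": 0, "dz": -0.1, "wx": 0, "wy": 0, "wz": 0}
  ]
}}

```text
time: 21.15
tool_pos: [0.5204, -0.1085, 0.2633]
orientation: [[0.966, 0.258, -0.003], [0.258, -0.966, 0.001], [-0.003, -0.002, -1.0]]
force: [-0.2, -0.2, 0.3]
finger_gap: 0.817
```

Run:
```python
from look import *; from rim import *
im,c=look("w14"); t=manip.snapshot("top");ct=manip.get_calibration("top"); sc=manip.snapshot("scene")
for n,x,y,z,r,rt in((1,.492,-.116,.056,24,9),(2,.542,-.1035,.062,26,12),(3,.602,-.088,.068,30,15),(4,.667,-.0725,.074,38,16)):
    e=rim(im,c,proj(c,[x,y,z]),z,r,165,40); f=rim(t,ct,proj(ct,[x,y,z]),z,rt,160,45)
    print(n,"tri",tri(ray(c,e),ray(ct,f)))
cv2.imwrite("pics/w14o.png",np.hstack([cv2.resize(im,(400,300)),cv2.resize(sc[150:300,220:420],(400,300))]))
```

```text
21.15 tcp [ 0.5204 -0.1085  0.2633] R [[0.966, 0.258, -0.003], [0.258, -0.966, 0.001], [-0.003, -0.002, -1.0]] q [-20.   20.1  85.5  -0.   74.6  55. ] F [-0.2 -0.2  0.3] gap 0.817
rim px [321.2 243.3] [19.6 20.4] xy@z [ 0.4933 -0.1147] dia mm 21.3
rim px [334.3 271.3] [5.6 8.4] xy@z [ 0.4958 -0.1172] dia mm 14.9
1 tri (array([ 0.4952, -0.1156,  0.0625]), np.float64(0.0027897876352602096))
rim px [322.9 195.2] [30.1 31. ] xy@z [ 0.5418 -0.1034] dia mm 29.6Traceback (most recent call last):
  File "<stdin>", line 5, in <module>
  File "h.py", line 6, in ray
    d=R.T@np.linalg.solve(c["K"],[uv[0],uv[1],1.]); return -R.T@t,d/np.linalg.norm(d)
                                  ~~^^^
TypeError: 'NoneType' object is not subscriptable
```

The arm hides part of the rack from the top camera. I'll keep the wrist picture and move aside for the top one.

{"api": "apply_moves", "payload": {
  "commands": [
    {"fingers": 0.07, "dx": -0.02, "dy": 0.055, "dz": 0, "wx": 0, "wy": 0, "wz": 0},
    {"fingers": 0.07, "dx": -0.04, "dy": 0.11, "dz": 0, "wx": 0, "wy": 0, "wz": 0},
    {"fingers": 0.07, "dx": -0.06, "dy": 0.165, "dz": 0, "wx": 0, "wy": 0, "wz": 0},
    {"fingers": 0.07, "dx": -0.08, "dy": 0.22, "dz": 0, "wx": 0, "wy": 0, "wz": 0},
    {"fingers": 0.07, "dx": -0.08, "dy": 0.22, "dz": 0, "wx": 0, "wy": 0, "wz": 0}
  ]
}}

```text
time: 21.92
tool_pos: [0.4994, -0.3457, 0.2634]
orientation: [[0.967, 0.253, -0.001], [0.253, -0.967, 0.0], [-0.001, -0.0, -1.0]]
force: [0.8, 1.6, -0.0]
finger_gap: 0.821
```

Run:
```python
from look import *; from rim import *
im=cv2.imread("pics/w14.png");c=np.load("w14.npz"); t=manip.snapshot("top");ct=manip.get_calibration("top"); sc=manip.snapshot("scene")
for n,x,y,z,r,rt in((1,.492,-.116,.056,24,9),(2,.542,-.1035,.062,26,12),(3,.602,-.088,.068,30,15),(4,.667,-.0725,.074,38,16)):
    e=rim(im,c,proj(c,[x,y,z]),z,r,165,40); f=rim(t,ct,proj(ct,[x,y,z]),z,rt,160,45)
    if e and f: print(n,"tri",tri(ray(c,e),ray(ct,f)))
a=cv2.resize(t[155:305,270:390],(240,300),interpolation=cv2.INTER_CUBIC)
cv2.imwrite("pics/w14o.png",np.hstack([im[60:360,220:420],a,cv2.resize(sc[170:290,230:390],(360,300))[:,:]]))
s=manip.observe();print(s["tool_pos"],s["time"])
```

```text
rim px [321.2 243.3] [19.6 20.4] xy@z [ 0.4933 -0.1147] dia mm 21.3
rim px [334.7 271.7] [5.6 8.4] xy@z [ 0.4951 -0.118 ] dia mm 14.9
1 tri (array([ 0.4946, -0.1161,  0.0601]), np.float64(0.0034698101004539865))
rim px [322.9 195.2] [30.1 31. ] xy@z [ 0.5418 -0.1034] dia mm 29.6
rim px [327.2 247.2] [14.2 15.3] xy@z [ 0.5413 -0.1033] dia mm 29.9
2 tri (array([ 0.5415, -0.1034,  0.0601]), np.float64(6.339388028842609e-05))
rim px [323.4 126.3] [43.3 45.2] xy@z [ 0.6021 -0.0877] dia mm 39.0
rim px [319.2 215.5] [19.6 20.1] xy@z [ 0.6015 -0.0878] dia mm 39.1
3 tri (array([ 0.6023, -0.0877,  0.0638]), np.float64(0.00017742740633102866))
rim px [325.9  44. ] [57.9 64.8] xy@z [ 0.6644 -0.0731] dia mm 48.1
rim px [311.6 183.1] [23.7 24.5] xy@z [ 0.6636 -0.0731] dia mm 47.5
4 tri (array([ 0.6644, -0.073 ,  0.0726]), np.float64(0.0007612356393236423))
[ 0.5003 -0.342   0.2639] 22.025
```

View pics/w14o.png

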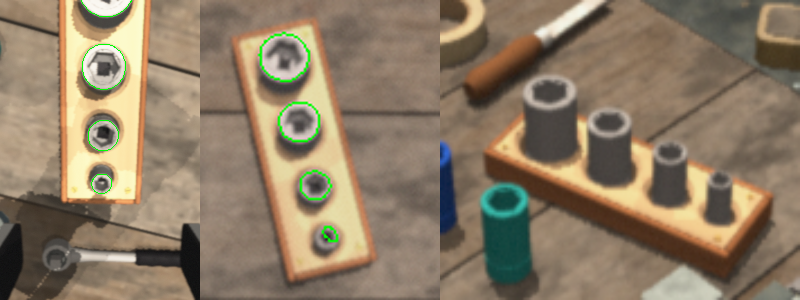

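All four stand upright and mouth up in size order. Rim heights are 0.060, 0.064 and 0.073 for sockets 2, 3 and 4. Socket_1's wrist rim fits 21 mm at z=0.056. The arm is clear, so I hand in.

```bash
python3 -c "
from cell import manip
print(manip.finish_job())"
```

```text
the job is handed in; nothing more can be done
None
```

All four sockets are in the rack in size order, upright with hexagon mouth up, and the job was handed in at about 22 s. I moved socket_3 from pocket 4 to pocket 3 first, then placed socket_4, socket_2 and socket_1 in their own pockets.

**Seating:**
- Sockets 1, 2 and 3 met contact force at the height they were picked up from, which means they reached the bench top.
- Socket_4 showed no clear contact before I let go about 1 mm above the bench. It was seated by the later pictures.

**Final pictures:**
- The wrist, top and scene views show all four standing in order. The blue and turquoise look-alikes were not moved, and the gripper was open about 0.25 m clear of the rack.
- The rim heights for sockets 2, 3 and 4 measured 60, 64 and 73 mm, against 62, 68 and 74 mm given. None reads high, as it would if a socket were perched on its countersink.

**Disagreements:**
- The top-view colour mask failed on socket_1 (a partial rim of 15 mm), so its 60 mm two-view height is not reliable. The wrist view fitted a 21 mm rim at the expected 56 mm height.
- Socket_4's measured centre was about 4 mm from my estimate of the pocket centre, against 3.5 mm of clearance. I put that down to measurement error.

The first move call was refused for missing fields. The arm did not move, and no time was lost beyond one picture.

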